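# Book in the part-used paint tins on the finishing-shop scale

### The job

Weigh in the small paint tins standing on the cardboard sheet: first twist the black wing knob on the console clockwise to its stop and let it spring back, then, with the pan still empty, press the square tare key firmly for a moment. Stand all the small tins upright on the steel scale pan, let go of them, and press the round log key firmly for a moment; then stand all the tins upright inside the shallow plywood tray. Do not drop the tins, do not hammer the keys (the membrane breaks at 60 N), and leave everything else on the bench where it is.

Things in the scene. Friction and masses are not known exactly. Their poses are not given: they have to be found in the camera images.
- tin1_mid (a point): loose cylindrical metal paint tin with a flat lid, paper label with an ochre band, 62 mm diameter, 75 mm tall, 0.2 to 0.4 kg; this point is its centre, half-way up (37.5 mm above its underside); z is its axis, upwards when it stands upright. Starts standing on the bench within the cardboard sheet. May be absent (None)
- tin2_mid (a point): same kind of tin as tin1_mid
- tin3_mid (a point): same kind of tin as tin1_mid
- scale: fixed weighing platform; on top a flat steel pan without a rim, 180 mm (its x) by 300 mm (its y). Origin on the bench under the centre of the pan; the pan's top is 60 mm above the bench. Level, turned about z only. The pan does not move
- tray: fixed shallow plywood tray, 312 mm (its x) by 172 mm (its y) outside, 16 mm high; walls and floor 6 mm thick, so the inside is 300 by 160 mm and tins in it stand 6 mm above the bench. Origin on the bench under its centre. It lies on one side of the scale, the cardboard sheet on the other; which side varies
- sheet: flat thin cardboard sheet, 290 mm (its x) by 260 mm (its y), lying on the bench; origin at its centre on the bench. The small tins start on it, and so does one stain bottle (white, black cap, 52 mm diameter, 115 mm tall) which is not to be moved; tins and bottle stand about 80 mm or more apart, centre to centre
- stain: the stain bottle on the sheet, a bystander that must stay: white, black cap, 52 mm diameter, 115 mm tall; origin at the centre of its underside
- console: fixed grey control box of the scale, 110 mm (its x) by 280 mm (its y), 45 mm high, between the robot and the scale; origin on the bench under its centre; turned about z only. On its flat top: the wing knob at its +y end, the square tare key near the middle, the round log key at its -y end, and a strip display
- tare_top (a point): centre of the top of the square white membrane key (tare), 38 by 38 mm, 49 mm above the bench. Pressed straight down; travel only 1 mm. It registers when it is held down with about 7 N or more (more than 0.6 mm) for a quarter of a second
- log_top (a point): centre of the top of the round white membrane key (log), 38 mm diameter, 49 mm above the bench; travel and force as the tare key
- tare_key (a joint): travel of the square key in m, 0 up, 0.001 fully down; spring-loaded, 3 N to start moving, 9 N fully down
- log_key (a joint): travel of the round key in m, as tare_key
- knob_grip (a point): grip point of the black wing knob, on its upright turning axis, 72 mm above the bench and 13 mm under the top of the bar. The grip is an upright bar 62 mm long, 14 mm thick, 30 mm high (from 55.5 to 85.5 mm above the bench) on a disc of 54 mm diameter; the bar lies along this point's x axis
- wake_knob (a joint): angle of the wing knob in rad, 0 at rest, growing clockwise as seen from above, stop at 1.2; a spring returns it to 0 when let go (about 0.2 N m at the stop). It counts as turned to the stop above 1.1
There are look-alikes about, which are no part of the job. What is shaped like the part that bears tin1_mid but green is not meant.

How it is judged:
By the outcome, as a careful person would: the job done as asked, in the order asked, and still so for the second after the job is handed in, with the robot touching nothing.
Of tin1, tin2, tin3 only 2 to 3 are there at a start; the rules pass over those that are not, and their reading is None.
At some moment in a run one of tin1, tin2, tin3 may be knocked a few centimetres aside while the robot is not near it.
It also fails if it takes over 210 s, if anything falls off the work surface, if the arm or the gripper's body presses on something with over 40 N, if the wrist force passes 120 N, or if a joint passes its speed limit or range.

### The arm

A 6-joint arm with a two-finger parallel gripper is mounted at the origin on the work surface. World frame = base frame: x ahead of the robot, y to its left, z up, the work surface at z = 0. Lengths are in m, angles in rad, forces in N, time in s.
With the tool pointing down it reaches from about 0.375 to 0.975 m from the base axis. Payload 3.8 kg.
Tool frame: the origin (TCP) lies midway between the tips of the shut fingers; the grasp point (between the pads) lies 19 mm behind it; z points along the fingers, y is the line along which they close (so a half turn about z gives the same grasp; the last joint's range is limited). The gripper opens to 85 mm and grips with 20 to 120 N. Pads are 22 mm wide; open, the fingers measure 114 mm over their backs; the gripper's body (76 mm by 85 mm) begins 54 mm behind the grasp point. The pads swing forward as they close: fully open they stand 13 mm farther back than shut.
Start: joints at [-1.341, 0.264, 1.604, -0, 1.274, -0.037], TCP at [0.178, -0.651, 0.231] pointing down, gripper open.
Joint ranges: [-2.63, 2.63], [-0.94, 2.18], [0.31, 2.57], [-1.31, 4.45], [0, 2.66], [-2.55, 2.55]. Speed limits (rad/s): [2.57, 2.57, 3.14, 3.14, 3.14, 3.14].

### API

Orientations are given as a 3x3 rotation matrix whose columns are the frame's x, y, z axes.
In Python, from bench import bot gives the robot as it stands.
- The arm moves only by the tool play_rows, never from a script. Its argument "moves" is a list that holds one entry, the list of rows, each a list of 7 numbers: the shift along the world's x, y, z in cm, then the turn, a rotation vector about the world's x, y, z in rad, then the opening in per cent of the stroke, from 0 (shut) to 100 (fully open). In form: [[[tx, ty, tz, rx, ry, rz, grip], ...]]. A call has 1 to 12 rows; each row is the pose to reach, as a shift and turn from the pose commanded when the call began; what a row does not reach only later rows make up. A row lasts 1/12 s, in which the tool goes at most 41.7 mm and 7.16 degrees, less where a joint would pass 70% of its speed; a pose out of reach is approached as far as the arm can. A call with a gripper value outside its range is refused whole. The fingers move at their own pace and stop on an object; "newtons" is the grip in N (left out, the last holds). Time passes only in rows, so rows that repeat a pose let the fingers close. It gives the time, the measured TCP pose, the force, the opening and the grip force at its end, in the units of the state.
- bot.observe(): the state, without advancing time (a new reading comes with each control period).
- bot.read_camera(name): name is "scene" or "top" or "wrist"; returns the picture (480x640x3 uint8, red, green, blue); there is no depth.
- bot.calibration(name): a dict with "fov_y" (degrees; the focal length in pixels is half the picture's height over the tangent of half this angle, whatever the lens; pixels are square), "cx", "cy" (the principal point, pixels), "camera_from_world" (4x4, takes a point from world to camera coordinates). Camera axes: x right, y down, z forward; pixel columns grow to the right and rows downward; lengths in m; the calibration is good to about 2 mm. A picture is of the moment at which its call begins: read the wrist's pose just before it. calibration takes no time and is no camera call; for the wrist camera it gives the pose at the moment of the call.
- bot.sign_off(): hands the job in; it is judged then, once.
The state is a dict: "clock": time; "joint_positions": joint angles; "qvel": joint speeds; "joint_torque": joint torques, N m; "eef_pos": TCP position; "tcp_rot": TCP orientation; "ft_force": force on the tool from outside, world axes, zero at the start; "moment": the same for the moment, N m; "width": finger opening in m; "grasp_force": force on a finger pad.
Only numpy, scipy, OpenCV 4.12 (cv2) and the standard library are available. Lean on these libraries where they do the work, as an engineer would, in place of code of your own. Each camera call takes 0.05 s, during which the arm holds its last target. There are 200 camera calls.

## Working session

There is one attempt and no reset: what is moved stays moved. The work goes in short steps, Python scripts to look and compute and a tool call to move; the robot and the scene stay as the last step left them, time stands still between calls to the robot, and variables do not carry over. Pictures are saved under pics/ and viewed, at most 14 in all, crops included, and the job is handed in when it is done.

Besides the shell and the picture viewer there is one more tool, called after "Call:" as name(argument=value, ...), one argument or row to a line, values as JSON. play_rows: Moves the arm, as the interface text tells. Its arguments: {"type":"object","properties":{"moves":{"type":"array"},"newtons":{"type":"number"}},"required":["moves"]}

```bash
mkdir -p pics; python3 - <<'E'
from bench import bot
import cv2,numpy as np
for n in ("top","scene"):
    c=bot.calibration(n); print(n,c["fov_y"],c["cx"],c["cy"],np.round(c["camera_from_world"],4).tolist())
    cv2.imwrite(f"pics/{n}0.png",bot.read_camera(n)[:,:,::-1])
s=bot.observe();print(s["clock"],s["eef_pos"],np.round(s["tcp_rot"],3).tolist(),s["width"])
E
```

```text
top 57.38930750427293 323.9902160220339 242.71203524053158 [[0.0071, -0.9997, 0.0214, -0.0817], [-0.9953, -0.0091, -0.0967, 0.5851], [0.0969, -0.0206, -0.9951, 1.0484], [0.0, 0.0, 0.0, 1.0]]
scene 54.1361860953008 320.06716137501365 230.90342968124773 [[0.6407, 0.7678, 0.0037, -0.3139], [0.6475, -0.5377, -0.5401, -0.3744], [-0.4126, 0.3484, -0.8416, 1.5381], [0.0, 0.0, 0.0, 1.0]]
0.1 [ 0.17778624 -0.65044388  0.23003322] [[0.965, 0.264, -0.001], [0.264, -0.965, 0.002], [0.0, -0.002, -1.0]] 0.0854847916732643
```

View pics/top0.png

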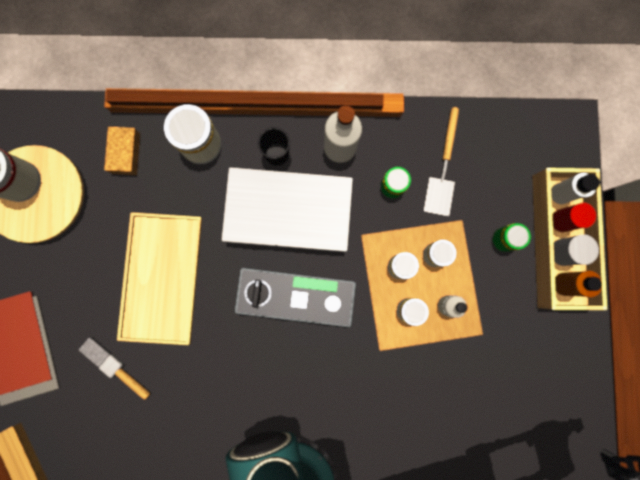

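View pics/scene0.png

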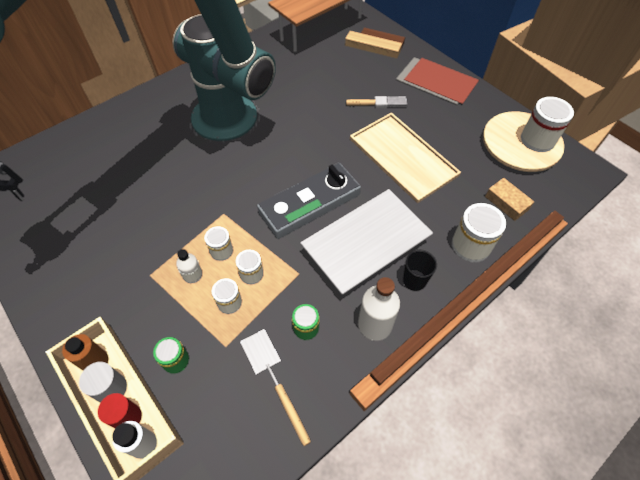

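The top view shows three ochre-band tins on the sheet, with lids at about (404,266), (442,254) and (414,312). The stain bottle is on the sheet at (455,307).

Look-alikes:
- **Green tins:** (397,181) and (515,237), off the sheet.
- **Large tins:** (188,127) and the one at the far left.
- **Grey tin:** in the box at (575,250).

The console is at (296,297), with the knob at (258,293), tare at (300,300) and log at (333,303). The pan is at (288,209) and the tray at (160,278). I'm choosing the three lids on the sheet and will measure them now.

```bash
cat > h.py <<'E'
from bench import bot
import cv2,numpy as np
def ray(c,u,v,z):
    """pixel -> world point on plane height z"""
    f=240/np.tan(np.radians(c["fov_y"]/2)); T=np.array(c["camera_from_world"])
    R,t=T[:3,:3],T[:3,3]; o=-R.T@t; d=R.T@np.array([(u-c["cx"])/f,(v-c["cy"])/f,1.])
    return o+d*(z-o[2])/d[2]
def proj(c,p):
    f=240/np.tan(np.radians(c["fov_y"]/2)); T=np.array(c["camera_from_world"])
    q=T[:3,:3]@np.array(p)+T[:3,3]; return f*q[0]/q[2]+c["cx"],f*q[1]/q[2]+c["cy"]
def blobs(mask,roi,amin):
    x0,y0,x1,y1=roi; m=np.zeros(mask.shape,np.uint8); m[y0:y1,x0:x1]=mask[y0:y1,x0:x1]*255
    cs,_=cv2.findContours(m,cv2.RETR_EXTERNAL,cv2.CHAIN_APPROX_NONE)
    return [k for k in cs if cv2.contourArea(k)>=amin]
def rect(c,k,z):
    """min-area rectangle of contour k cast on plane z: centre, sizes, long-axis angle deg"""
    P=np.array([ray(c,*p[0],z)[:2] for p in k]).astype(np.float32)
    b=cv2.boxPoints(cv2.minAreaRect(P)); e=[b[1]-b[0],b[2]-b[1]]; e.sort(key=lambda a:-np.linalg.norm(a))
    return b.mean(0).round(4),[round(float(np.linalg.norm(a)),4) for a in e],round(float(np.degrees(np.arctan2(e[0][1],e[0][0]))),1)
E
python3 - <<'E'
from h import *
c=bot.calibration("top"); im=cv2.imread("pics/top0.png"); hsv=cv2.cvtColor(im,cv2.COLOR_BGR2HSV)
H,S,V=[hsv[...,i].astype(int) for i in range(3)]
def show(n,m,roi,a,z):
    for k in blobs(m,roi,a): print(n,cv2.boundingRect(k),*rect(c,k,z))
show("tins",(S<60)&(V>120),(360,220,485,350),60,.075)
show("pan",(S<40)&(V>120),(215,160,360,260),3000,.06)
show("tray",(S>50)&(V>120),(110,205,210,350),3000,.016)
show("sheet",(S>90)&(V>80),(355,215,490,355),3000,0)
show("cons",(V>55),(228,262,360,332),3000,.045)
show("keys",(S<50)&(V>170),(283,285,350,318),60,.049)
show("knob",(V<45),(244,280,273,308),60,.0855)
a=cv2.resize(im[260:335,225:365],None,fx=5,fy=5,interpolation=cv2.INTER_CUBIC)
cv2.imwrite("pics/c1.png",a)
b=cv2.resize(im[165:355,350:540],None,fx=3,fy=3,interpolation=cv2.INTER_CUBIC); 
cv2.imwrite("pics/c2.png",b)
E
```

```text
tins (401, 299, 28, 27) [ 0.4213 -0.2878] [0.0633, 0.0599] -89.7
tins (444, 296, 21, 21) [ 0.435  -0.3795] [0.0471, 0.0455] 83.3
tins (391, 252, 28, 27) [ 0.5305 -0.2656] [0.0639, 0.0611] -89.6
tins (429, 240, 27, 27) [ 0.5597 -0.3549] [0.0619, 0.0618] -0.9
pan (221, 167, 132, 85) [0.6645 0.0126] [0.3031, 0.1826] 85.8
tray (116, 212, 86, 134) [0.4981 0.3261] [0.3174, 0.1782] -3.2
sheet (361, 219, 123, 133) [ 0.4868 -0.3227] [0.297, 0.2676] 9.0
cons (228, 262, 132, 70) [ 0.4548 -0.0047] [0.315, 0.1642] -89.5
keys (324, 295, 18, 17) [ 0.4398 -0.0978] [0.0405, 0.0378] -89.7
keys (290, 290, 19, 19) [ 0.4488 -0.018 ] [0.0428, 0.0425] -89.7
```

View pics/c1.png

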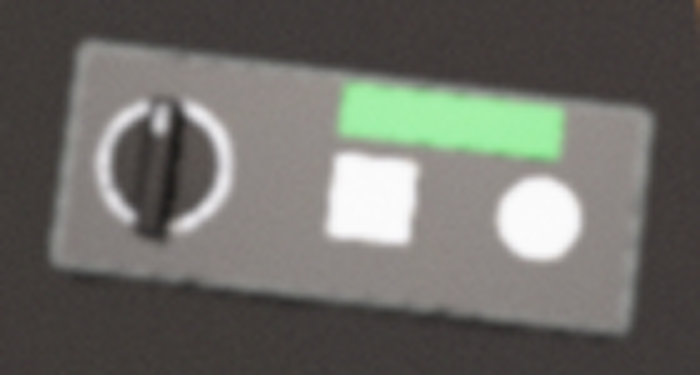

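View pics/c2.png

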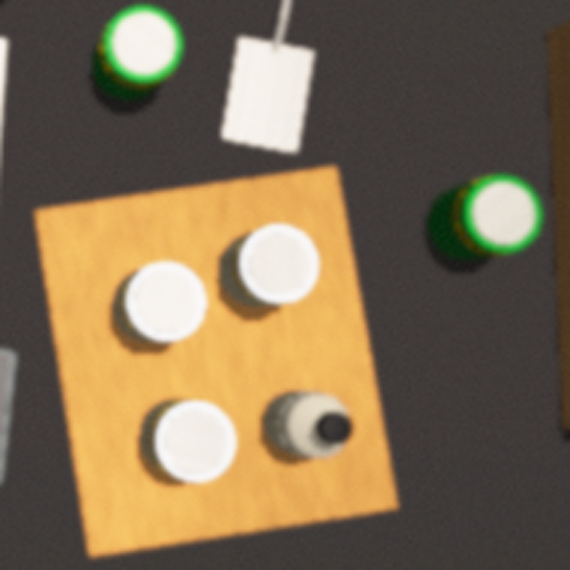

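The crops confirm the console layout. The knob bar is at crop (158,168) and lies along the console's short axis, with square tare at (372,198) and round log at (539,219). The sheet holds three ochre-side tins and the stain bottle, and both green tins are off it.

Next I'm casting the knob and bottle positions.

```bash
python3 - <<'E'
from h import *
c=bot.calibration("top"); s=bot.calibration("scene"); im=cv2.imread("pics/scene0.png")
f=lambda x,y,z:ray(c,225+(x+.5)/5-.5,260+(y+.5)/5-.5,z)
a,b=f(167,98,.0855),f(150,238,.0855); print("knob",a.round(4),b.round(4),(a+b)/2,np.linalg.norm(a-b),np.degrees(np.arctan2(*(a-b)[1::-1])))
print("ring",f(165,165,.046),"cons",np.mean([f(x,y,.045) for x,y in((85,40),(652,108),(630,335),(52,268))],0))
for k,z in ((a,0),(b,0)): print("scene knob end",proj(s,k))
e=f(652,108,.045)-f(85,40,.045); print("cons y-axis ang",np.degrees(np.arctan2(-e[1],-e[0])))
print("bottle",ray(c,350+333/3,165+428/3,.115))
for n,p in dict(tare=(.4488,-.018,.049),log=(.4398,-.0978,.049),A=(.4213,-.2878,.075),B=(.5305,-.2656,.075),C=(.5597,-.3549,.075)).items(): print(n,np.round(proj(s,p),1))
hsv=cv2.cvtColor(im,cv2.COLOR_BGR2HSV); m=(hsv[...,1]<60)&(hsv[...,2]>150)
for k in blobs(m,(150,170,360,330),60): print(cv2.boundingRect(k),np.mean(k[:,0],0))
E
```

```text
knob [0.4945 0.0757 0.0855] [0.4306 0.082  0.0855] [0.46254414 0.0788499  0.0855    ] 0.06422744805180991 -5.69776767760695
ring [0.46315083 0.08099116 0.046     ] cons [ 0.45319752 -0.00973377  0.045     ]
scene knob end (np.float64(342.4349837235615), np.float64(179.47156267631726))
scene knob end (np.float64(329.09313511079745), np.float64(164.60993422336674))
cons y-axis ang 83.61136037449423
bottle [ 0.43382001 -0.38368032  0.115     ]
tare [305.7 194.7]
log [280.8 207.6]
A [216.6 235.8]
B [248.4 259.7]
C [224.7 288.9]
(295, 306, 22, 21) [305.03448276 315.62068966]
(211, 278, 27, 26) [224.58666667 290.45333333]
(176, 253, 23, 22) [185.82894737 264.75      ]
(235, 249, 26, 23) [248.26027397 260.94520548]
(204, 226, 25, 23) [216.53521127 237.56338028]
(301, 206, 59, 88) [340.15763547 247.78325123]
(274, 202, 14, 12) [280.62162162 207.32432432]
(296, 187, 19, 16) [305.31707317 194.68292683]
```

Call:
play_rows(
  moves=[
    [[27,12,0,0,0,0.5,60],[27,12,0,0,0,0.5,60],[27,12,0,0,0,0.5,60],[27,12,0,0,0,0.5,60],[27,12,0,0,0,0.5,60],[27,12,0,0,0,0.5,60],[27,12,0,0,0,0.5,60],[28,45,-2,0,0,1.5,60],[28,45,-2,0,0,1.5,60],[28,45,-2,0,0,1.5,60],[28,45,-2,0,0,1.5,60],[28,45,-2,0,0,1.5,60]],
  ],
)

```text
clock: 1.1
eef_pos: [0.4525, -0.3226, 0.2178]
tcp_rot: [[0.172, 0.985, -0.001], [0.985, -0.172, 0.001], [0.001, -0.001, -1.0]]
ft_force: [0.4, -0.7, -0.2]
width: 0.0512
grasp_force: 0.0
```

Call:
play_rows(
  moves=[
    [[1,40,-4,0,0,1.64,60],[1,40,-4,0,0,1.64,60],[1,40,-4,0,0,1.64,60],[1,40,-4,0,0,1.64,60],[1,40,-4,0,0,1.64,60],[1,40,-4,0,0,1.64,60],[1,40,-4,0,0,1.64,60],[1,40,-4,0,0,1.64,60],[1,40,-4,0,0,1.64,60],[1,40,-4,0,0,1.64,60],[1,40,-4,0,0,1.64,60],[1,40,-4,0,0,1.64,60]],
  ],
)

```text
clock: 2.1
eef_pos: [0.4621, 0.0771, 0.178]
tcp_rot: [[-0.971, 0.237, -0.001], [0.237, 0.971, -0.0], [0.001, -0.0, -1.0]]
ft_force: [0.2, 0.4, -0.2]
width: 0.0516
grasp_force: 0.0
```

Call:
play_rows(
  moves=[
    [[0,0,0,0,0,0.2,60],[0,0,0,0,0,0.2,60],[0,0,0,0,0,0.2,60],[0,0,0,0,0,0.2,60]],
  ],
)

```text
clock: 2.43
eef_pos: [0.4626, 0.0752, 0.1784]
tcp_rot: [[-0.999, 0.052, -0.001], [0.052, 0.999, -0.0], [0.001, -0.0, -1.0]]
ft_force: [0.1, -0.0, 0.4]
width: 0.0517
grasp_force: 0.0
```

```bash
python3 - <<'E'
from h import *
s=bot.observe();R=s["tcp_rot"];print(s["eef_pos"],np.degrees(np.arctan2(R[1][0],R[0][0])),s["joint_positions"])
c=bot.calibration("wrist");im=bot.read_camera("wrist");print([np.round(proj(c,p)) for p in((.4628,.08,.0855),(.4488,-.018,.049),(.4398,-.0978,.049))])
cv2.imwrite("pics/w1.png",im[:,:,::-1])
E
```

```text
[0.46259422 0.07516036 0.17839225] 177.02169092560788 [ 1.07893290e-01 -9.12035721e-02  2.08864708e+00  2.93103663e-05
  1.14482828e+00 -1.41093388e+00]
[array([330., 243.]), array([186., 216.]), array([ 68., 209.])]
```

View pics/w1.png

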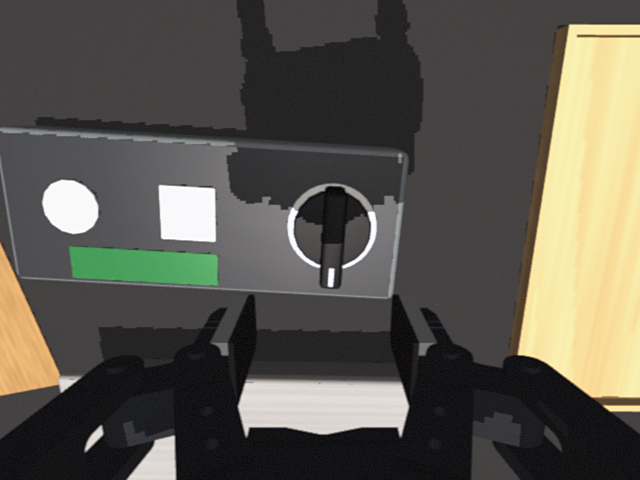

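The wrist view shows the knob bar from (335,190) to (330,287), within 2 mm of the prediction, and the fingers straddle it. Going down now.

Call:
play_rows(
  moves=[
    [[-0.15,0.6,-4,0,0,-0.05,60],[-0.15,0.6,-8,0,0,-0.05,60],[-0.15,0.6,-10,0,0,-0.05,60],[-0.15,0.6,-11.5,0,0,-0.05,60],[-0.15,0.6,-11.5,0,0,-0.05,60],[-0.15,0.6,-11.5,0,0,-0.05,0],[-0.15,0.6,-11.5,0,0,-0.05,0],[-0.15,0.6,-11.5,0,0,-0.05,0],[-0.15,0.6,-11.5,0,0,-0.05,0],[-0.15,0.6,-11.5,0,0,-0.05,0],[-0.15,0.6,-11.5,0,0,-0.05,0],[-0.15,0.6,-11.5,0,0,-0.05,0]],
  ],
  newtons=40,
)

```text
clock: 3.48
eef_pos: [0.463, 0.0811, 0.0656]
tcp_rot: [[-0.995, 0.1, 0.003], [0.1, 0.995, 0.0], [-0.003, 0.001, -1.0]]
ft_force: [-0.5, -1.8, 6.4]
width: 0.013
grasp_force: 40.9
```

Call:
play_rows(
  moves=[
    [[0,0,0.2,0,0,-0.1,0],[0,0,0.2,0,0,-0.22,0],[0,0,0.2,0,0,-0.34,0],[0,0,0.2,0,0,-0.46,0],[0,0,0.2,0,0,-0.58,0],[0,0,0.2,0,0,-0.7,0],[0,0,0.2,0,0,-0.82,0],[0,0,0.2,0,0,-0.94,0],[0,0,0.2,0,0,-1.04,0],[0,0,0.2,0,0,-1.13,0],[0,0,0.2,0,0,-1.2,0],[0,0,0.2,0,0,-1.2,0]],
  ],
)

```text
clock: 4.48
eef_pos: [0.4627, 0.0808, 0.0657]
tcp_rot: [[-0.266, 0.964, 0.003], [0.964, 0.266, -0.001], [-0.002, 0.003, -1.0]]
ft_force: [4.6, -2.0, -7.3]
width: 0.0132
grasp_force: 41.3
```

Call:
play_rows(
  moves=[
    [[0,0,0,0,0,-0.03,0],[0,0,0,0,0,-0.03,0],[0,0,0,0,0,-0.03,0]],
  ],
)

```text
clock: 4.73
eef_pos: [0.4627, 0.0807, 0.0657]
tcp_rot: [[-0.241, 0.971, 0.003], [0.971, 0.241, -0.001], [-0.002, 0.003, -1.0]]
ft_force: [6.3, -2.1, -7.0]
width: 0.013
grasp_force: 41.5
```

```bash
python3 - <<'E'
from h import *
s=bot.observe();R=s["tcp_rot"];print(s["eef_pos"],np.degrees(np.arctan2(R[1][0],R[0][0])),s["moment"],s["ft_force"])
cv2.imwrite("pics/w2.png",bot.read_camera("wrist")[:,:,::-1])
E
```

```text
[0.46265251 0.08072796 0.06569224] 103.94302822373953 [-0.298035   -0.89006824  0.61820216] [ 6.3158647  -2.06678756 -7.00929031]
```

View pics/w2.png

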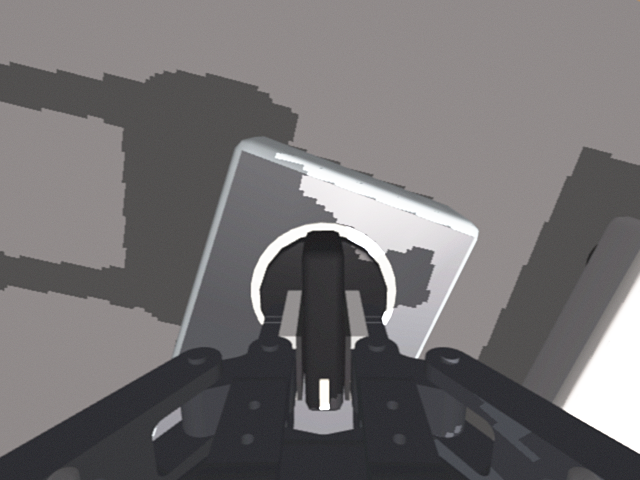

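The bar is aligned with the fingers after a turn of about 70°, and the moment has risen to 0.6 N m, so the knob is at its stop. Releasing it.

Call:
play_rows(
  moves=[
    [[0,0,0,0,0,0,100],[0,0,0,0,0,0,100],[0,0,0,0,0,0,100],[0,0,0,0,0,0,100],[0,0,0,0,0,0,100],[0,0,0,0,0,0,100],[0,0,0,0,0,0,100],[0,0,0,0,0,0,100],[0,0,2,0,0,0,100],[0,0,4,0,0,0,100],[0,0,6,0,0,0,100],[0,0,6,0,0,0,100]],
  ],
)

```text
clock: 5.78
eef_pos: [0.4646, 0.0814, 0.13]
tcp_rot: [[-0.239, 0.971, 0.007], [0.971, 0.239, 0.001], [-0.001, 0.007, -1.0]]
ft_force: [1.5, -0.4, -0.6]
width: 0.0855
grasp_force: 0.0
```

Call:
play_rows(
  moves=[
    [[-1.4,-9.9,0,0,0,-0.2,0],[-1.4,-9.9,0,0,0,-0.2,0],[-1.4,-9.9,0,0,0,-0.2,0],[-1.4,-9.9,0,0,0,-0.2,0],[-1.4,-9.9,0,0,0,-0.2,0],[-1.4,-9.9,-3,0,0,-0.2,0],[-1.4,-9.9,-5,0,0,-0.2,0],[-1.4,-9.9,-6,0,0,-0.2,0],[-1.4,-9.9,-6,0,0,-0.2,0],[-1.4,-9.9,-6,0,0,-0.2,0]],
  ],
)

```text
clock: 6.62
eef_pos: [0.447, -0.0171, 0.0653]
tcp_rot: [[-0.042, 0.999, -0.002], [0.999, 0.042, 0.0], [0.0, -0.002, -1.0]]
ft_force: [0.3, -0.0, -0.2]
width: 0.0003
grasp_force: 0.0
```

```bash
python3 - <<'E'
from h import *
s=bot.observe();R=s["tcp_rot"];print(s["eef_pos"],np.degrees(np.arctan2(R[1][0],R[0][0])),s["width"],s["ft_force"])
cv2.imwrite("pics/w3.png",bot.read_camera("wrist")[:,:,::-1])
E
```

```text
[ 0.44702658 -0.01713106  0.0652873 ] 92.40931508262808 0.0002535616221929507 [ 0.26476137 -0.03407119 -0.17654701]
```

View pics/w3.png

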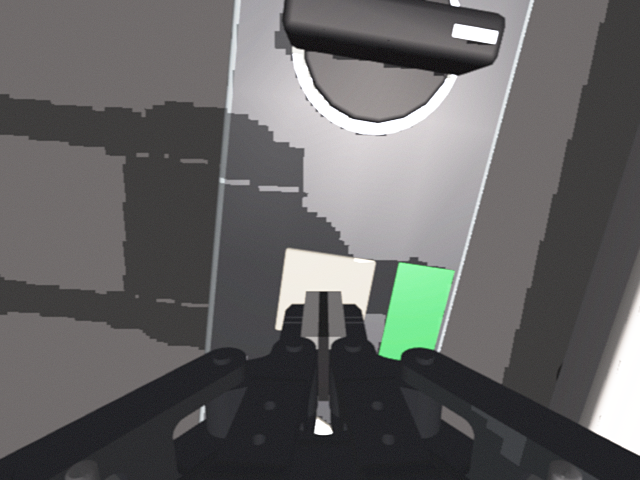

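The knob has sprung back, with its bar across the console again. The shut fingers stand over the square key at (325,295). Pressing step by step.

Call:
play_rows(
  moves=[
    [[0.1,0,-0.8,0,0,0,0],[0.1,0,-1.3,0,0,0,0],[0.1,0,-1.5,0,0,0,0],[0.1,0,-1.5,0,0,0,0]],
  ],
)

```text
clock: 7.0
eef_pos: [0.448, -0.0178, 0.0503]
tcp_rot: [[-0.041, 0.999, -0.001], [0.999, 0.041, 0.0], [0.0, -0.001, -1.0]]
ft_force: [-0.6, -0.1, 0.1]
width: 0.0002
grasp_force: 0.0
```

Call:
play_rows(
  moves=[
    [[0,0,-0.1,0,0,0,0],[0,0,-0.2,0,0,0,0],[0,0,-0.2,0,0,0,0]],
  ],
)

```text
clock: 7.25
eef_pos: [0.4487, -0.0179, 0.0491]
tcp_rot: [[-0.041, 0.999, 0.0], [0.999, 0.041, -0.0], [-0.0, 0.0, -1.0]]
ft_force: [-1.4, 0.5, 1.8]
width: 0.0
grasp_force: 1.0
```

Call:
play_rows(
  moves=[
    [[0,0,-0.1,0,0,0,0],[0,0,-0.2,0,0,0,0],[0,0,-0.3,0,0,0,0],[0,0,-0.3,0,0,0,0]],
  ],
)

```text
clock: 7.58
eef_pos: [0.4488, -0.0179, 0.0479]
tcp_rot: [[-0.041, 0.999, -0.0], [0.999, 0.041, -0.0], [-0.0, -0.0, -1.0]]
ft_force: [-7.4, 0.9, 18.8]
width: 0.0001
grasp_force: 9.5
```

Call:
play_rows(
  moves=[
    [[0,0,0,0,0,0,0],[0,0,0,0,0,0,0],[0,0,0,0,0,0,0],[0,0,0,0,0,0,0],[0,0,0,0,0,0,0]],
  ],
)

```text
clock: 8.0
eef_pos: [0.4488, -0.0179, 0.0479]
tcp_rot: [[-0.041, 0.999, -0.0], [0.999, 0.041, -0.0], [-0.0, -0.0, -1.0]]
ft_force: [-7.7, 1.0, 18.5]
width: 0.0001
grasp_force: 9.3
```

Call:
play_rows(
  moves=[
    [[0,0,2,0,0,0,0],[0,0,6,0,0,0,0],[0,0,10,0,0,0,100],[0,0,14,0,0,0,100],[-1,-4,15,0,0,0,100],[-2,-8,15,0,0,0,100],[-2.5,-12,15,0,0,0,100],[-2.5,-15,15,0,0,0,100],[-2.5,-15,15,0,0,0,100]],
  ],
)

```text
clock: 8.75
eef_pos: [0.4234, -0.1725, 0.1964]
tcp_rot: [[-0.037, 0.999, 0.002], [0.999, 0.037, -0.003], [-0.003, 0.001, -1.0]]
ft_force: [0.2, -0.1, -0.5]
width: 0.0833
grasp_force: 0.0
```

```bash
cat > tins.py <<'E'
from h import *
import sys
def tins(n="top",z=.075):
    """white lids within the workspace as seen by a fixed camera, cast at lid height z"""
    c=bot.calibration(n); im=bot.read_camera(n); hsv=cv2.cvtColor(im,cv2.COLOR_RGB2HSV)
    m=(hsv[...,1]<60)&(hsv[...,2]>120); s=bot.observe(); print(round(s["clock"],1),np.round(s["eef_pos"],4))
    for k in blobs(m,(0,100,540,360),60):
        p,e,_=rect(c,k,z)
        if 0.035<e[1] and e[0]<.09: print(p,e)
    return im
if __name__=="__main__": tins(sys.argv[1],float(sys.argv[2]))
E
python3 tins.py top .075; python3 tins.py scene .075
```

```text
8.8 [ 0.4233 -0.1702  0.196 ]
[0.3217 0.438 ] [0.0815, 0.0365]
[ 0.4351 -0.3783] [0.0478, 0.0448]
[ 0.5305 -0.2656] [0.0639, 0.0611]
[ 0.5597 -0.3549] [0.0619, 0.0618]
[ 0.6018 -0.5363] [0.0482, 0.0456]
[ 0.7363 -0.251 ] [0.049, 0.0457]
[ 0.8553 -0.1192] [0.0889, 0.0791]
8.8 [ 0.4232 -0.1687  0.1957]
[ 0.6007 -0.5346] [0.0495, 0.0453]
[ 0.7328 -0.3786] [0.0815, 0.0628]
[ 0.7362 -0.2498] [0.0494, 0.0484]
[ 0.5625 -0.3574] [0.0662, 0.0612]
[ 0.4571 -0.3905] [0.0826, 0.0489]
[ 0.5307 -0.2684] [0.066, 0.0617]
[0.8818 0.1956] [0.0887, 0.0501]
[ 0.4236 -0.2885] [0.0639, 0.0634]
[ 0.4541 -0.1062] [0.0392, 0.0376]
[ 0.4628 -0.03  ] [0.0412, 0.0407]
[0.4837 0.0623] [0.0612, 0.0492]
```

Call:
play_rows(
  moves=[
    [[-0.1,-4,0,0,0,0,100],[-0.1,-8,0,0,0,0,100],[-0.1,-11.9,0,0,0,0,100],[-0.1,-11.9,-3,0,0,0,100],[-0.1,-11.9,-7,0,0,0,100],[-0.1,-11.9,-11,0,0,0,100],[-0.1,-11.9,-14,0,0,0,100],[-0.1,-11.9,-16,0,0,0,100],[-0.1,-11.9,-17,0,0,0,100],[-0.1,-11.9,-17,0,0,0,100]],
  ],
  newtons=50,
)

```text
clock: 9.68
eef_pos: [0.4208, -0.2842, 0.0229]
tcp_rot: [[-0.042, 0.999, -0.005], [0.999, 0.042, 0.004], [0.004, -0.005, -1.0]]
ft_force: [-0.3, 0.7, 0.5]
width: 0.0855
grasp_force: 0.0
```

Call:
play_rows(
  moves=[
    [[0,0,0,0,0,0,50],[0,0,0,0,0,0,50],[0,0,0,0,0,0,50],[0,0,0,0,0,0,50],[0,0,0,0,0,0,50],[0,0,0,0,0,0,50]],
  ],
)

```text
clock: 10.18
eef_pos: [0.4242, -0.2879, 0.0279]
tcp_rot: [[-0.041, 0.999, 0.004], [0.999, 0.041, -0.002], [-0.002, 0.003, -1.0]]
ft_force: [1.5, 1.6, 6.5]
width: 0.0613
grasp_force: 55.0
```

Call:
play_rows(
  moves=[
    [[0,0,2,0,0,0,50],[0,0,6,0,0,0,50],[0,0,10,0,0,0,50],[1,2,13,0,0,0,50],[3,5,14,0,0,0,50],[5,8,14,0,0,0,50],[7,11.5,14,0,0,0,50],[9,15,14,0,0,0,50],[11,18.5,14,0,0,0,50],[13,21.5,14,0,0,0,50],[15,24.5,14,0,0,0,50],[17,27.5,14,0,0,0,50]],
  ],
)

```text
clock: 11.18
eef_pos: [0.5927, -0.0101, 0.1656]
tcp_rot: [[-0.041, 0.999, -0.0], [0.999, 0.041, -0.0], [-0.0, -0.0, -1.0]]
ft_force: [0.5, -1.3, -2.7]
width: 0.0612
grasp_force: 55.4
```

Call:
play_rows(
  moves=[
    [[2,3.5,0,0,0,0,50],[4,7,0,0,0,0,50],[6,9.5,0,0,0,0,50],[7.7,11.7,0,0,0,0,50],[7.7,11.7,-1,0,0,0,50],[7.7,11.7,-3,0,0,0,50],[7.7,11.7,-5,0,0,0,50],[7.7,11.7,-6.5,0,0,0,50],[7.7,11.7,-7,0,0,0,50],[7.7,11.7,-7,0,0,0,50]],
  ],
)

```text
clock: 12.02
eef_pos: [0.6671, 0.1045, 0.093]
tcp_rot: [[-0.041, 0.999, -0.005], [0.999, 0.041, -0.001], [-0.0, -0.005, -1.0]]
ft_force: [0.1, 0.2, -2.7]
width: 0.0612
grasp_force: 55.6
```

Call:
play_rows(
  moves=[
    [[0,0,0,0,0,0,50],[0,0,-0.2,0,0,0,50],[0,0,-0.3,0,0,0,50],[0,0,-0.4,0,0,0,50],[0,0,-0.4,0,0,0,50]],
  ],
)

```text
clock: 12.43
eef_pos: [0.6698, 0.1051, 0.0924]
tcp_rot: [[-0.041, 0.999, 0.001], [0.999, 0.041, 0.0], [0.0, 0.001, -1.0]]
ft_force: [0.2, -0.4, -2.5]
width: 0.0611
grasp_force: 55.6
```

Call:
play_rows(
  moves=[
    [[0,0,-0.1,0,0,0,50],[0,0,-0.2,0,0,0,50],[0,0,-0.3,0,0,0,50],[0,0,-0.4,0,0,0,50],[0,0,-0.4,0,0,0,50],[0,0,-0.4,0,0,0,50]],
  ],
)

```text
clock: 12.93
eef_pos: [0.6694, 0.1052, 0.088]
tcp_rot: [[-0.041, 0.999, 0.0], [0.999, 0.041, 0.0], [0.0, 0.0, -1.0]]
ft_force: [-0.3, 0.2, 0.1]
width: 0.0612
grasp_force: 55.8
```

Call:
play_rows(
  moves=[
    [[0,0,0,0,0,0,100],[0,0,0,0,0,0,100],[0,0,0,0,0,0,100],[0,0,0,0,0,0,100],[0,0,0,0,0,0,100],[0,0,3,0,0,0,100],[0,0,7,0,0,0,100],[0,0,10,0,0,0,100],[-1,-3,10,0,0,0,100],[-2.5,-7,10,0,0,0,100],[-4,-11,10,0,0,0,100],[-5,-14,10,0,0,0,100]],
  ],
)

```text
clock: 13.93
eef_pos: [0.6184, -0.0367, 0.1883]
tcp_rot: [[-0.042, 0.999, 0.0], [0.999, 0.042, -0.001], [-0.001, 0.0, -1.0]]
ft_force: [0.0, -0.1, -0.8]
width: 0.0852
grasp_force: 0.0
```

```bash
python3 tins.py top .075; python3 tins.py scene .075
```

```text
14.0 [ 0.6166 -0.0422  0.188 ]
[0.3216 0.4381] [0.0815, 0.0369]
[ 0.4345 -0.3798] [0.0494, 0.044]
[ 0.5305 -0.2656] [0.0639, 0.0611]
[ 0.5597 -0.3549] [0.0619, 0.0618]
[ 0.6029 -0.5364] [0.0462, 0.0455]
[ 0.7363 -0.251 ] [0.049, 0.0457]
[ 0.8549 -0.1193] [0.0892, 0.0798]
14.0 [ 0.6178 -0.0393  0.188 ]
[ 0.6007 -0.5346] [0.0495, 0.0453]
[ 0.7328 -0.3786] [0.0815, 0.0628]
[ 0.7362 -0.2498] [0.0494, 0.0484]
[ 0.5625 -0.3574] [0.0662, 0.0612]
[ 0.4571 -0.3905] [0.0826, 0.0489]
[ 0.5307 -0.2684] [0.066, 0.0617]
[0.8816 0.1953] [0.0893, 0.0501]
[ 0.4541 -0.1062] [0.0392, 0.0376]
[ 0.4628 -0.03  ] [0.0412, 0.0407]
```

Call:
play_rows(
  moves=[
    [[-1.5,-4,0,0,0,0,100],[-3,-8,0,0,0,0,100],[-4.5,-12,0,0,0,0,100],[-6,-16,0,0,0,0,100],[-7.5,-20,0,0,0,0,100],[-8.9,-23,0,0,0,0,100],[-8.9,-23,-3,0,0,0,100],[-8.9,-23,-7,0,0,0,100],[-8.9,-23,-11,0,0,0,100],[-8.9,-23,-14,0,0,0,100],[-8.9,-23,-16.2,0,0,0,100],[-8.9,-23,-16.2,0,0,0,100]],
  ],
)

```text
clock: 15.03
eef_pos: [0.5263, -0.2621, 0.0199]
tcp_rot: [[-0.041, 0.999, -0.009], [0.999, 0.041, 0.005], [0.006, -0.009, -1.0]]
ft_force: [-1.0, 0.6, -0.3]
width: 0.0854
grasp_force: 0.0
```

Call:
play_rows(
  moves=[
    [[0,0,0,0,0,0,50],[0,0,0,0,0,0,50],[0,0,0,0,0,0,50],[0,0,0,0,0,0,50],[0,0,0,0,0,0,50],[0,0,0,0,0,0,50]],
  ],
)

```text
clock: 15.53
eef_pos: [0.5322, -0.2656, 0.0279]
tcp_rot: [[-0.041, 0.999, 0.004], [0.999, 0.041, -0.002], [-0.002, 0.004, -1.0]]
ft_force: [0.2, 0.4, 5.1]
width: 0.0608
grasp_force: 55.1
```

Call:
play_rows(
  moves=[
    [[0,0,2,0,0,0,50],[0,0,6,0,0,0,50],[0,0,10,0,0,0,50],[1,2,13,0,0,0,50],[2.5,5,13,0,0,0,50],[4,8,13,0,0,0,50],[5.5,11.5,13,0,0,0,50],[7,15,13,0,0,0,50],[8.5,18,13,0,0,0,50],[10,21,13,0,0,0,50],[11.5,24.5,13,0,0,0,50],[13.2,27.8,13,0,0,0,50]],
  ],
)

```text
clock: 16.53
eef_pos: [0.662, 0.0149, 0.1553]
tcp_rot: [[-0.041, 0.999, -0.001], [0.999, 0.041, 0.0], [0.0, -0.001, -1.0]]
ft_force: [0.3, -0.9, -1.3]
width: 0.0612
grasp_force: 55.5
```

Call:
play_rows(
  moves=[
    [[0,0,0,0,0,0,50],[0,0,-1,0,0,0,50],[0,0,-3,0,0,0,50],[0,0,-4.5,0,0,0,50],[0,0,-5.5,0,0,0,50],[0,0,-6,0,0,0,50],[0,0,-6.2,0,0,0,50],[0,0,-6.4,0,0,0,50],[0,0,-6.6,0,0,0,50],[0,0,-6.6,0,0,0,50],[0,0,-6.6,0,0,0,50],[0,0,-6.6,0,0,0,50]],
  ],
)

```text
clock: 17.53
eef_pos: [0.6629, 0.0131, 0.0905]
tcp_rot: [[-0.041, 0.999, 0.001], [0.999, 0.041, -0.0], [-0.0, 0.001, -1.0]]
ft_force: [-0.8, 0.5, -2.6]
width: 0.0612
grasp_force: 55.7
```

Call:
play_rows(
  moves=[
    [[0,0,-0.1,0,0,0,50],[0,0,-0.2,0,0,0,50],[0,0,-0.3,0,0,0,50],[0,0,-0.3,0,0,0,50],[0,0,-0.3,0,0,0,50]],
  ],
)

```text
clock: 17.95
eef_pos: [0.6627, 0.0132, 0.0879]
tcp_rot: [[-0.041, 0.999, 0.001], [0.999, 0.041, 0.0], [-0.0, 0.001, -1.0]]
ft_force: [-2.7, 0.0, 5.3]
width: 0.0613
grasp_force: 56.2
```

Call:
play_rows(
  moves=[
    [[0,0,0.1,0,0,0,100],[0,0,0.1,0,0,0,100],[0,0,0.1,0,0,0,100],[0,0,0.1,0,0,0,100],[0,0,0.1,0,0,0,100],[0,0,3,0,0,0,100],[0,0,7,0,0,0,100],[0,0,10,0,0,0,100],[-1,-4,10,0,0,0,100],[-2,-8,10,0,0,0,100],[-3,-12,10,0,0,0,100],[-4.2,-15,10,0,0,0,100]],
  ],
)

```text
clock: 18.95
eef_pos: [0.6203, -0.1394, 0.1872]
tcp_rot: [[-0.041, 0.999, 0.001], [0.999, 0.041, -0.001], [-0.001, 0.001, -1.0]]
ft_force: [0.6, 0.4, -0.3]
width: 0.0851
grasp_force: 0.0
```

```bash
python3 tins.py top .075; python3 tins.py top .135|tail -12|head -12; python3 tins.py scene .075 | grep 0.3
```

```text
19.0 [ 0.6177 -0.1443  0.1868]
[0.3215 0.4382] [0.0814, 0.0368]
[ 0.4356 -0.3795] [0.0465, 0.0447]
[ 0.5597 -0.3549] [0.0619, 0.0618]
[ 0.6029 -0.5363] [0.0463, 0.0455]
19.1 [ 0.6188 -0.1414  0.1867]
[ 0.4383 -0.3616] [0.0443, 0.0437]
[ 0.5551 -0.3373] [0.0583, 0.0582]
[ 0.5948 -0.5082] [0.0453, 0.043]
[ 0.7328 -0.3786] [0.0815, 0.0628]
[ 0.5625 -0.3574] [0.0662, 0.0612]
[ 0.4571 -0.3905] [0.0826, 0.0489]
```

Call:
play_rows(
  moves=[
    [[-1,-4,0,0,0,0,100],[-2,-8,0,0,0,0,100],[-3,-12,0,0,0,0,100],[-4,-16,0,0,0,0,100],[-5,-19.5,0,0,0,0,100],[-6,-21.7,0,0,0,0,100],[-6,-21.7,-3,0,0,0,100],[-6,-21.7,-7,0,0,0,100],[-6,-21.7,-11,0,0,0,100],[-6,-21.7,-14,0,0,0,100],[-6,-21.7,-16,0,0,0,100],[-6,-21.7,-16,0,0,0,100]],
  ],
)

```text
clock: 20.1
eef_pos: [0.557, -0.3499, 0.0201]
tcp_rot: [[-0.042, 0.999, -0.009], [0.999, 0.042, 0.007], [0.007, -0.009, -1.0]]
ft_force: [-1.1, 0.8, -0.7]
width: 0.0856
grasp_force: 0.0
```

Call:
play_rows(
  moves=[
    [[0,0,0,0,0,0,50],[0,0,0,0,0,0,50],[0,0,0,0,0,0,50],[0,0,0,0,0,0,50],[0,0,0,0,0,0,50],[0,0,0,0,0,0,50]],
  ],
)

```text
clock: 20.6
eef_pos: [0.562, -0.3546, 0.0289]
tcp_rot: [[-0.041, 0.999, 0.003], [0.999, 0.041, -0.002], [-0.002, 0.003, -1.0]]
ft_force: [0.5, 0.1, 3.6]
width: 0.0608
grasp_force: 55.2
```

Call:
play_rows(
  moves=[
    [[0,0,2,0,0,0,50],[0,0,6,0,0,0,50],[0,0,10,0,0,0,50],[0.5,2,13,0,0,0,50],[1.5,5,13,0,0,0,50],[2.5,8,13,0,0,0,50],[3.5,11.5,13,0,0,0,50],[5,15,13,0,0,0,50],[6,18,13,0,0,0,50],[7,21,13,0,0,0,50],[8.5,24.5,13,0,0,0,50],[9.6,27.6,13,0,0,0,50]],
  ],
)

```text
clock: 21.6
eef_pos: [0.6566, -0.0759, 0.1565]
tcp_rot: [[-0.041, 0.999, -0.0], [0.999, 0.041, 0.0], [0.0, -0.0, -1.0]]
ft_force: [0.3, 0.1, -2.9]
width: 0.0612
grasp_force: 55.5
```

Call:
play_rows(
  moves=[
    [[0,0,0,0,0,0,50],[0,0,-1,0,0,0,50],[0,0,-3,0,0,0,50],[0,0,-4.5,0,0,0,50],[0,0,-5.5,0,0,0,50],[0,0,-6,0,0,0,50],[0,0,-6.2,0,0,0,50],[0,0,-6.4,0,0,0,50],[0,0,-6.6,0,0,0,50],[0,0,-6.7,0,0,0,50],[0,0,-6.7,0,0,0,50],[0,0,-6.7,0,0,0,50]],
  ],
)

```text
clock: 22.6
eef_pos: [0.6569, -0.0779, 0.0904]
tcp_rot: [[-0.041, 0.999, 0.001], [0.999, 0.041, -0.0], [-0.0, 0.001, -1.0]]
ft_force: [-0.5, 0.1, -2.9]
width: 0.0606
grasp_force: 55.5
```

Call:
play_rows(
  moves=[
    [[0,0,-0.1,0,0,0,50],[0,0,-0.2,0,0,0,50],[0,0,-0.2,0,0,0,50],[0,0,-0.2,0,0,0,50]],
  ],
)

```text
clock: 22.93
eef_pos: [0.657, -0.0779, 0.0889]
tcp_rot: [[-0.041, 0.999, 0.001], [0.999, 0.041, -0.0], [-0.0, 0.001, -1.0]]
ft_force: [-2.1, 0.5, 4.7]
width: 0.061
grasp_force: 56.1
```

Call:
play_rows(
  moves=[
    [[0,0,0.1,0,0,0,100],[0,0,0.1,0,0,0,100],[0,0,0.1,0,0,0,100],[0,0,0.1,0,0,0,100],[0,0,0.1,0,0,0,100],[0,0,3,0,0,0,100],[0,0,7,0,0,0,100],[0,0,10,0,0,0,100],[-4,0,10,0,0,0,0],[-8,-1,10,0,0,0,0],[-12,-1,10,0,0,0,0],[-16,-2,10,0,0,0,0]],
  ],
)

```text
clock: 23.93
eef_pos: [0.4948, -0.0971, 0.1877]
tcp_rot: [[-0.042, 0.999, 0.0], [0.999, 0.042, 0.001], [0.001, 0.0, -1.0]]
ft_force: [-0.5, 0.1, 0.4]
width: 0.0387
grasp_force: 0.0
```

Call:
play_rows(
  moves=[
    [[-4,0,0,0,0,0,0],[-5.7,0,-4,0,0,0,0],[-5.7,0,-8,0,0,0,0],[-5.7,0,-11,0,0,0,0],[-5.7,0,-12,0,0,0,0],[-5.7,0,-12,0,0,0,0],[-5.7,0,-12,0,0,0,0]],
  ],
)

```text
clock: 24.52
eef_pos: [0.44, -0.098, 0.0683]
tcp_rot: [[-0.041, 0.999, -0.0], [0.999, 0.041, 0.0], [0.0, -0.0, -1.0]]
ft_force: [0.0, -0.6, -0.7]
width: -0.0001
grasp_force: 0.0
```

```bash
python3 - <<'E'
from h import *
s=bot.observe();print(s["eef_pos"],s["width"],s["clock"])
im=bot.read_camera("scene"); w=bot.read_camera("wrist")
a=np.hstack([im[90:390,120:520],cv2.resize(w,(400,300))]); cv2.imwrite("pics/s4.png",a[:,:,::-1])
E
```

```text
[ 0.44003602 -0.09799343  0.06827686] -0.0001365773959580439 24.5167
```

View pics/s4.png

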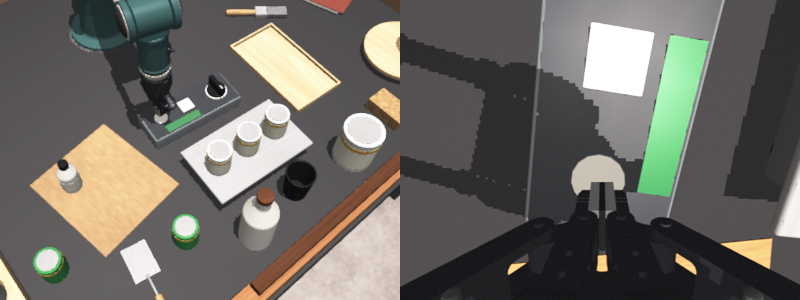

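All three tins stand upright on the pan, at crop (219,155), (248,137) and (277,120). The bottle is still on the sheet, and the fingers stand over the round key. Pressing log.

Call:
play_rows(
  moves=[
    [[0,0,-1,0,0,0,0],[0,0,-1.5,0,0,0,0],[0,0,-1.8,0,0,0,0],[0,0,-1.9,0,0,0,0],[0,0,-2,0,0,0,0],[0,0,-2.1,0,0,0,0],[0,0,-2.1,0,0,0,0]],
  ],
)

```text
clock: 25.2
eef_pos: [0.4395, -0.0978, 0.048]
tcp_rot: [[-0.041, 0.999, -0.001], [0.999, 0.041, 0.0], [0.0, -0.001, -1.0]]
ft_force: [-4.6, 1.0, 11.2]
width: -0.0
grasp_force: 5.7
```

Call:
play_rows(
  moves=[
    [[0,0,-0.1,0,0,0,0],[0,0,-0.2,0,0,0,0],[0,0,-0.2,0,0,0,0]],
  ],
)

```text
clock: 25.45
eef_pos: [0.4397, -0.0979, 0.0478]
tcp_rot: [[-0.041, 0.999, -0.001], [0.999, 0.041, 0.0], [0.0, -0.001, -1.0]]
ft_force: [-10.0, 2.4, 26.9]
width: 0.0002
grasp_force: 13.6
```

Call:
play_rows(
  moves=[
    [[0,0,0,0,0,0,0],[0,0,0,0,0,0,0],[0,0,0,0,0,0,0],[0,0,0,0,0,0,0],[0,0,2,0,0,0,0],[0,0,6,0,0,0,0],[0,0,10,0,0,0,100],[0,0,14,0,0,0,100],[2,4,16,0,0,0,100],[4,8,17,0,0,0,100],[5,12,17,0,0,0,100],[5,12,17,0,0,0,100]],
  ],
)

```text
clock: 26.45
eef_pos: [0.4918, 0.0264, 0.2168]
tcp_rot: [[-0.043, 0.999, 0.005], [0.999, 0.043, 0.003], [0.002, 0.005, -1.0]]
ft_force: [-0.5, 0.2, -0.4]
width: 0.0723
grasp_force: 0.0
```

```bash
python3 - <<'E'
from h import *
s=bot.observe();print(s["eef_pos"],s["clock"])
c=bot.calibration("scene"); im=bot.read_camera("scene"); hsv=cv2.cvtColor(im,cv2.COLOR_RGB2HSV)
# ochre bands on pan
m=(hsv[...,1]>90)&(hsv[...,0]<30)&(hsv[...,2]>60)
for k in blobs(m,(300,180,430,290),10):
    x,y,w,h=cv2.boundingRect(k); print("band",x,y,w,h)
for p in((.6694,.1052,.135),(.6627,.0132,.135),(.657,-.0779,.135)): print("expected lid",np.round(proj(c,p)))
cv2.imwrite("pics/s5.png",cv2.resize(im[160:300,290:440],None,fx=4,fy=4)[:,:,::-1])
E
```

```text
[0.49180698 0.02635726 0.2168232 ] 26.45
band 377 277 18 13
band 356 227 24 9
band 385 209 22 9
band 395 180 28 22
expected lid [398. 203.]
expected lid [369. 221.]
expected lid [340. 239.]
```

View pics/s5.png

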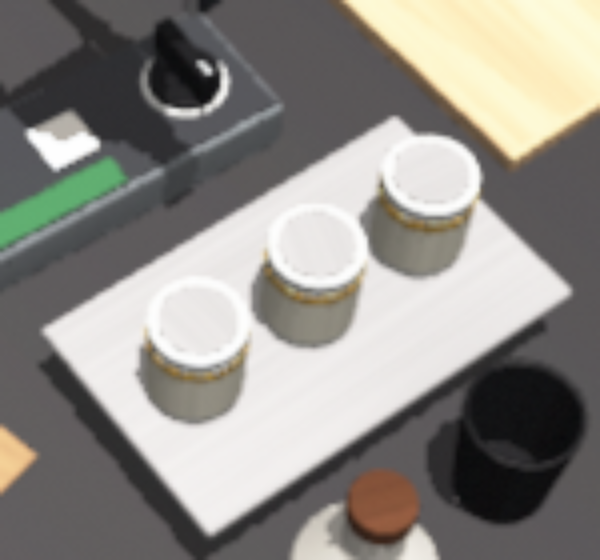

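The close view shows all three tins upright on the pan where they were put, with lids within 1 px of the prediction. I'm now moving the +y tin first.

Call:
play_rows(
  moves=[
    [[4,2,0,0,0,0,100],[8,4,0,0,0,0,100],[12,6,0,0,0,0,100],[16,7.5,0,0,0,0,100],[17.9,8.3,0,0,0,0,100],[17.9,8.3,0,0,0,0,100],[17.9,8.3,-3,0,0,0,100],[17.9,8.3,-6,0,0,0,100],[17.9,8.3,-9,0,0,0,100],[17.9,8.3,-11.5,0,0,0,100],[17.9,8.3,-12.5,0,0,0,100],[17.9,8.3,-12.5,0,0,0,100]],
  ],
)

```text
clock: 27.5
eef_pos: [0.6646, 0.1036, 0.0853]
tcp_rot: [[-0.04, 0.999, -0.009], [0.999, 0.04, -0.001], [-0.001, -0.009, -1.0]]
ft_force: [-0.5, -0.7, 0.0]
width: 0.0855
grasp_force: 0.0
```

Call:
play_rows(
  moves=[
    [[0,0,0,0,0,0,50],[0,0,0,0,0,0,50],[0,0,0,0,0,0,50],[0,0,0,0,0,0,50],[0,0,0,0,0,0,50],[0,0,0,0,0,0,50]],
  ],
)

```text
clock: 28.0
eef_pos: [0.6702, 0.1052, 0.0924]
tcp_rot: [[-0.041, 0.999, 0.004], [0.999, 0.041, 0.0], [-0.0, 0.004, -1.0]]
ft_force: [-0.2, -1.3, 6.3]
width: 0.061
grasp_force: 55.2
```

Call:
play_rows(
  moves=[
    [[0,0,2,0,0,0,50],[0,0,4.5,0,0,0,50],[-1,2,5,0,0,0,50],[-2,5,5,0,0,0,50],[-3,8.5,5,0,0,0,50],[-4,12,5,0,0,0,50],[-5.5,15.5,5,0,0,0,50],[-6.5,19,5,0,0,0,50],[-7.5,22,4,0,0,0,50],[-8,24.1,2,0,0,0,50],[-8,24.1,0,0,0,0,50],[-8,24.1,-2,0,0,0,50]],
  ],
)

```text
clock: 29.0
eef_pos: [0.5875, 0.3483, 0.0692]
tcp_rot: [[-0.044, 0.999, 0.001], [0.999, 0.044, 0.001], [0.0, 0.001, -1.0]]
ft_force: [0.1, 0.2, -3.0]
width: 0.0605
grasp_force: 55.1
```

Call:
play_rows(
  moves=[
    [[0,0,-1,0,0,0,50],[0,0,-2,0,0,0,50],[0,0,-2.5,0,0,0,50],[0,0,-2.8,0,0,0,50],[0,0,-3,0,0,0,50],[0,0,-3,0,0,0,50],[0,0,-3,0,0,0,50],[0,0,-3,0,0,0,50]],
  ],
)

```text
clock: 29.67
eef_pos: [0.5892, 0.3463, 0.0409]
tcp_rot: [[-0.041, 0.999, 0.002], [0.999, 0.041, 0.001], [0.001, 0.002, -1.0]]
ft_force: [0.4, 0.3, -2.5]
width: 0.0612
grasp_force: 55.1
```

Call:
play_rows(
  moves=[
    [[0,0,-0.1,0,0,0,50],[0,0,-0.2,0,0,0,50],[0,0,-0.3,0,0,0,50],[0,0,-0.3,0,0,0,50],[0,0,-0.3,0,0,0,50]],
  ],
)

```text
clock: 30.08
eef_pos: [0.5889, 0.3464, 0.0384]
tcp_rot: [[-0.041, 0.999, 0.001], [0.999, 0.041, 0.0], [0.0, 0.001, -1.0]]
ft_force: [-2.5, -2.1, 5.7]
width: 0.0609
grasp_force: 55.8
```

Call:
play_rows(
  moves=[
    [[0,0,0.1,0,0,0,100],[0,0,0.1,0,0,0,100],[0,0,0.1,0,0,0,100],[0,0,0.1,0,0,0,100],[0,0,0.1,0,0,0,100],[0,0,4,0,0,0,100],[0,0,8,0,0,0,100],[0,0,12,0,0,0,100],[0,0,15.5,0,0,0,100],[1,-4,15.5,0,0,0,100],[2,-8,15.5,0,0,0,100],[3,-11,15.5,0,0,0,100]],
  ],
)

```text
clock: 31.08
eef_pos: [0.6191, 0.2346, 0.1934]
tcp_rot: [[-0.042, 0.999, 0.003], [0.999, 0.042, -0.0], [-0.0, 0.002, -1.0]]
ft_force: [-0.8, 0.1, -0.1]
width: 0.0856
grasp_force: 0.0
```

```bash
cat > chk.py <<'E'
from h import *
s=bot.observe();print(s["eef_pos"],s["clock"])
# edge of the white lid rims near an expected place, cast at lid height
import sys
exp=eval(sys.argv[1])
for n in("top","scene"):
    c=bot.calibration(n); im=bot.read_camera(n); g=cv2.medianBlur(cv2.cvtColor(im,cv2.COLOR_RGB2GRAY),3)
    for p in exp:
        u,v=map(int,proj(c,p)); r=24; sub=g[v-r:v+r,u-r:u+r]
        cc=cv2.HoughCircles(cv2.resize(sub,None,fx=4,fy=4,interpolation=cv2.INTER_CUBIC),cv2.HOUGH_GRADIENT,1,40,param1=120,param2=15,minRadius=40,maxRadius=66)
        if cc is None: print(n,p,"none"); continue
        k=min(cc[0],key=lambda q:np.hypot(q[0]-96,q[1]-96)); print(n,p,"->",ray(c,u-r+k[0]/4,v-r+k[1]/4,p[2]).round(4),k[2]/4)
E
python3 chk.py "[(.6627,.0132,.135),(.657,-.0779,.135),(.589,.3464,.081)]"
```

```text
[0.61907745 0.23461837 0.19338302] 31.0833
top (0.6627, 0.0132, 0.135) -> [0.6606 0.0098 0.135 ] 13.175
top (0.657, -0.0779, 0.135) -> [ 0.6582 -0.0817  0.135 ] 14.75
top (0.589, 0.3464, 0.081) -> [0.5885 0.3073 0.081 ] 13.725
scene (0.6627, 0.0132, 0.135) -> [0.657  0.0202 0.135 ] 14.3
scene (0.657, -0.0779, 0.135) -> [ 0.6536 -0.0761  0.135 ] 13.525
scene (0.589, 0.3464, 0.081) -> [0.5816 0.3497 0.081 ] 10.125
```

Call:
play_rows(
  moves=[
    [[0.8,-4,0,0,0,0,100],[1.6,-8,0,0,0,0,100],[2.4,-12,0,0,0,0,100],[3.2,-16,0,0,0,0,100],[4,-20,0,0,0,0,100],[4.4,-22.3,0,0,0,0,100],[4.4,-22.3,0,0,0,0,100],[4.4,-22.3,-3,0,0,0,100],[4.4,-22.3,-6,0,0,0,100],[4.4,-22.3,-9,0,0,0,100],[4.4,-22.3,-10.2,0,0,0,100],[4.4,-22.3,-10.2,0,0,0,100]],
  ],
)

```text
clock: 32.18
eef_pos: [0.6587, 0.0143, 0.0849]
tcp_rot: [[-0.042, 0.999, -0.009], [0.999, 0.042, 0.001], [0.001, -0.009, -1.0]]
ft_force: [-0.6, -0.4, -1.3]
width: 0.0854
grasp_force: 0.0
```

Call:
play_rows(
  moves=[
    [[0,0,0,0,0,0,50],[0,0,0,0,0,0,50],[0,0,0,0,0,0,50],[0,0,0,0,0,0,50],[0,0,0,0,0,0,50],[0,0,0,0,0,0,50]],
  ],
)

```text
clock: 32.68
eef_pos: [0.6644, 0.0134, 0.0924]
tcp_rot: [[-0.041, 0.999, 0.005], [0.999, 0.041, 0.0], [0.0, 0.005, -1.0]]
ft_force: [1.0, 0.8, 6.4]
width: 0.0612
grasp_force: 55.3
```

Call:
play_rows(
  moves=[
    [[0,0,2,0,0,0,50],[0,0,4.5,0,0,0,50],[-1.5,2.5,6,0,0,0,50],[-3.2,5.5,6,0,0,0,50],[-5,8.5,6,0,0,0,50],[-6.8,12,6,0,0,0,50],[-8.6,15,6,0,0,0,50],[-10.4,18,6,0,0,0,50],[-12.2,21,6,0,0,0,50],[-14,24,6,0,0,0,50],[-15.5,27,6,0,0,0,50],[-16.6,28.8,6,0,0,0,50]],
  ],
)

```text
clock: 33.68
eef_pos: [0.4943, 0.3034, 0.1494]
tcp_rot: [[-0.042, 0.999, -0.001], [0.999, 0.042, 0.001], [0.001, -0.001, -1.0]]
ft_force: [0.3, -0.5, -2.2]
width: 0.0609
grasp_force: 55.3
```

Call:
play_rows(
  moves=[
    [[0,0,0,0,0,0,50],[0,0,-3,0,0,0,50],[0,0,-6,0,0,0,50],[0,0,-8.5,0,0,0,50],[0,0,-10,0,0,0,50],[0,0,-10.7,0,0,0,50],[0,0,-10.9,0,0,0,50],[0,0,-11,0,0,0,50],[0,0,-11,0,0,0,50],[0,0,-11,0,0,0,50]],
  ],
)

```text
clock: 34.52
eef_pos: [0.4977, 0.3016, 0.0413]
tcp_rot: [[-0.041, 0.999, 0.002], [0.999, 0.041, 0.001], [0.001, 0.002, -1.0]]
ft_force: [-0.9, 0.3, -2.3]
width: 0.0611
grasp_force: 55.5
```

Call:
play_rows(
  moves=[
    [[0,0,-0.1,0,0,0,50],[0,0,-0.2,0,0,0,50],[0,0,-0.2,0,0,0,50],[0,0,-0.2,0,0,0,50]],
  ],
)

```text
clock: 34.85
eef_pos: [0.4969, 0.3014, 0.0384]
tcp_rot: [[-0.041, 0.999, 0.001], [0.999, 0.041, 0.001], [0.001, 0.001, -1.0]]
ft_force: [-0.0, -0.1, -0.7]
width: 0.0609
grasp_force: 55.5
```

Call:
play_rows(
  moves=[
    [[0,0,-0.1,0,0,0,50],[0,0,-0.1,0,0,0,100],[0,0,-0.1,0,0,0,100],[0,0,-0.1,0,0,0,100],[0,0,-0.1,0,0,0,100],[0,0,0,0,0,0,100],[0,0,4,0,0,0,100],[0,0,8,0,0,0,100],[0,0,12,0,0,0,100],[0,0,15.5,0,0,0,100],[1.6,-3.8,15.5,0,0,0,100],[3.2,-7.6,15.5,0,0,0,100]],
  ],
)

```text
clock: 35.85
eef_pos: [0.5307, 0.227, 0.1973]
tcp_rot: [[-0.046, 0.999, 0.008], [0.999, 0.046, 0.003], [0.003, 0.008, -1.0]]
ft_force: [0.3, -0.1, -0.1]
width: 0.0852
grasp_force: 0.0
```

Call:
play_rows(
  moves=[
    [[1.5,-3.5,0,0,0,0,100],[3,-7,0,0,0,0,100],[4.5,-11,0,0,0,0,100],[6,-14,0,0,0,0,100],[7,-16,0,0,0,0,100],[8,-18,0,0,0,0,100],[8,-18,0,0,0,0,100]],
  ],
)

```text
clock: 36.43
eef_pos: [0.61, 0.0413, 0.1927]
tcp_rot: [[-0.037, 0.999, 0.001], [0.999, 0.037, -0.002], [-0.002, 0.001, -1.0]]
ft_force: [0.9, 0.4, -0.3]
width: 0.0852
grasp_force: 0.0
```

```bash
python3 - <<'E'
from h import *
s=bot.observe();print(s["eef_pos"],s["clock"])
c=bot.calibration("scene"); im=bot.read_camera("scene"); c2=bot.calibration("wrist"); w=bot.read_camera("wrist")
print([np.round(proj(c,p)-np.array([280,90])) for p in((.657,-.0779,.135),(.589,.3464,.081),(.497,.3014,.081))],np.round(np.array(proj(c2,(.657,-.0779,.135)))*.5))
a=np.hstack([cv2.resize(im[90:270,280:480],None,fx=2,fy=2),np.vstack([cv2.resize(w,(320,240)),np.zeros((120,320,3),np.uint8)])]); cv2.imwrite("pics/s6.png",a[:,:,::-1])
E
```

```text
[0.61004245 0.04125275 0.19273641] 36.4333
[array([ 60., 149.]), array([155.,  63.]), array([121.,  52.])] [197. 227.]
```

View pics/s6.png

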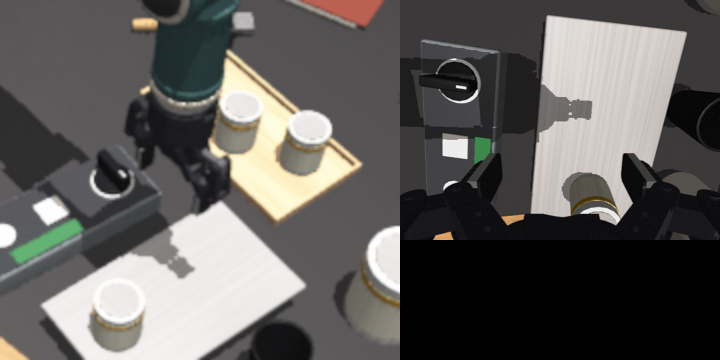

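Two tins stand upright in the tray, with lids at crop (240,108) and (308,128). The last tin is still on the pan at (119,300), as predicted.

Call:
play_rows(
  moves=[
    [[1.6,-4,0,0,0,0,100],[3.2,-8,0,0,0,0,100],[4.8,-11.5,0,0,0,0,100],[4.8,-12.3,0,0,0,0,100],[4.8,-12.3,0,0,0,0,100],[4.8,-12.3,-3,0,0,0,100],[4.8,-12.3,-6,0,0,0,100],[4.8,-12.3,-9,0,0,0,100],[4.8,-12.3,-10.1,0,0,0,100],[4.8,-12.3,-10.1,0,0,0,100]],
  ],
)

```text
clock: 37.37
eef_pos: [0.6525, -0.0752, 0.0874]
tcp_rot: [[-0.043, 0.999, -0.009], [0.999, 0.043, 0.002], [0.002, -0.009, -1.0]]
ft_force: [-0.3, 0.4, -0.7]
width: 0.0852
grasp_force: 0.0
```

Call:
play_rows(
  moves=[
    [[0,0,0,0,0,0,50],[0,0,0,0,0,0,50],[0,0,0,0,0,0,50],[0,0,0,0,0,0,50],[0,0,0,0,0,0,50],[0,0,0,0,0,0,50]],
  ],
)

```text
clock: 37.87
eef_pos: [0.6584, -0.0778, 0.0946]
tcp_rot: [[-0.041, 0.999, 0.004], [0.999, 0.041, 0.0], [-0.0, 0.004, -1.0]]
ft_force: [0.9, 1.6, 6.3]
width: 0.0608
grasp_force: 55.6
```

Call:
play_rows(
  moves=[
    [[0,0,2,0,0,0,50],[0,0,5,0,0,0,50],[-1.5,2.5,7,0,0,0,50],[-3.2,5.5,7,0,0,0,50],[-5,8.6,7,0,0,0,50],[-6.8,11.7,7,0,0,0,50],[-8.6,14.8,7,0,0,0,50],[-10.4,17.9,7,0,0,0,50],[-12.2,21,7,0,0,0,50],[-14,24.1,7,0,0,0,50],[-15.8,27.2,7,0,0,0,50],[-17.6,30.3,7,0,0,0,50]],
  ],
)

```text
clock: 38.87
eef_pos: [0.4791, 0.226, 0.1616]
tcp_rot: [[-0.04, 0.999, -0.0], [0.999, 0.04, -0.0], [-0.0, -0.0, -1.0]]
ft_force: [0.3, -0.4, -2.4]
width: 0.0608
grasp_force: 55.5
```

Call:
play_rows(
  moves=[
    [[-1.8,3.1,0,0,0,0,50],[-3.6,6.2,0,0,0,0,50],[-5.4,9.3,0,0,0,0,50],[-6.8,11.7,0,0,0,0,50],[-7.6,13.1,0,0,0,0,50],[-7.6,13.1,0,0,0,0,50],[-7.6,13.1,-3,0,0,0,50],[-7.6,13.1,-6,0,0,0,50],[-7.6,13.1,-9,0,0,0,50],[-7.6,13.1,-11,0,0,0,50],[-7.6,13.1,-11.5,0,0,0,50],[-7.6,13.1,-11.5,0,0,0,50]],
  ],
)

```text
clock: 39.87
eef_pos: [0.4031, 0.354, 0.0446]
tcp_rot: [[-0.04, 0.999, -0.004], [0.999, 0.04, -0.003], [-0.003, -0.004, -1.0]]
ft_force: [-0.5, -0.0, -1.9]
width: 0.0607
grasp_force: 55.5
```

Call:
play_rows(
  moves=[
    [[0,0,-0.2,0,0,0,50],[0,0,-0.4,0,0,0,50],[0,0,-0.5,0,0,0,50],[0,0,-0.5,0,0,0,50],[0,0,-0.5,0,0,0,50]],
  ],
)

```text
clock: 40.28
eef_pos: [0.4051, 0.3566, 0.0428]
tcp_rot: [[-0.041, 0.999, 0.001], [0.999, 0.041, 0.001], [0.001, 0.001, -1.0]]
ft_force: [-0.3, -0.9, -3.4]
width: 0.0611
grasp_force: 55.5
```

Call:
play_rows(
  moves=[
    [[0,0,-0.1,0,0,0,50],[0,0,-0.2,0,0,0,50],[0,0,-0.3,0,0,0,50],[0,0,-0.3,0,0,0,50],[0,0,-0.3,0,0,0,50]],
  ],
)

```text
clock: 40.7
eef_pos: [0.4048, 0.3566, 0.0405]
tcp_rot: [[-0.041, 0.999, 0.001], [0.999, 0.041, 0.001], [0.0, 0.001, -1.0]]
ft_force: [-3.3, -1.9, 7.6]
width: 0.0609
grasp_force: 56.7
```

Contact. I'm releasing the tin, lifting away and checking.

Call:
play_rows(
  moves=[
    [[0,0,0.1,0,0,0,90],[0,0,0.1,0,0,0,90],[0,0,0.1,0,0,0,90],[0,0,0.1,0,0,0,90],[0,0,0.1,0,0,0,90],[0,0,3,0,0,0,90],[0,0,7,0,0,0,90],[0,0,11,0,0,0,90],[0,0,15,0,0,0,90],[1,-4,16,0,0,0,90],[2,-8,16,0,0,0,90],[3,-12,16,0,0,0,90]],
  ],
)

```text
clock: 41.7
eef_pos: [0.4355, 0.236, 0.2009]
tcp_rot: [[-0.044, 0.999, 0.004], [0.999, 0.044, 0.002], [0.001, 0.004, -1.0]]
ft_force: [-0.0, -0.9, 0.1]
width: 0.0768
grasp_force: 0.0
```

Call:
play_rows(
  moves=[
    [[1,-4,0,0,0,0,90],[1,-8,0,0,0,0,90],[1,-12,0,0,0,0,90],[1,-16,0,0,0,0,90],[1,-20,0,0,0,0,90],[1,-24,0,0,0,0,90],[1,-28,0,0,0,0,90],[1,-28,0,0,0,0,90]],
  ],
)

```text
clock: 42.37
eef_pos: [0.4442, -0.0501, 0.1989]
tcp_rot: [[-0.034, 0.999, 0.001], [0.999, 0.034, -0.004], [-0.004, 0.0, -1.0]]
ft_force: [0.3, -0.3, 0.8]
width: 0.077
grasp_force: 0.0
```

```bash
python3 - <<'E'
from h import *
c=bot.calibration("top"); t=bot.read_camera("top"); im=bot.read_camera("scene"); print(bot.observe()["clock"])
for p in((.405,.3566,.081),(.589,.3464,.081),(.497,.3014,.081)): print(np.round(proj(c,p)))
cv2.imwrite("pics/f1.png",np.hstack([t[80:360,0:400],im[60:340,120:520]])[:,:,::-1])
E
```

```text
42.4667
[134. 318.]
[142. 238.]
[160. 277.]
```

View pics/f1.png

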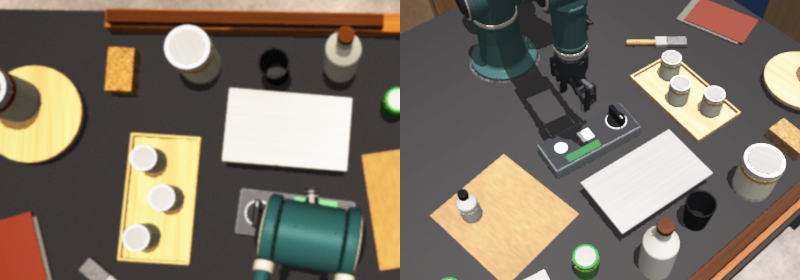

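The picture shows all three tins upright inside the tray, with lids at crop (144,158), (162,197) and (138,238). The pan is empty, the bottle is still on the sheet and the knob is back at rest. Handing in.

```bash
python3 -c "
from bench import bot
print(bot.sign_off())"
```

```text
the job is handed in; nothing more can be done
None
```

The job is handed in at about 42 s: knob turned to its stop and released, tare pressed on the empty pan, three tins weighed and logged, and all three left standing upright in the tray. The sign-off returned no verdict, and key registration was judged only from the press forces (about 19 N tare, 27 N log).

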